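# Slide the press plate off the drying stand and load the pressing frame

## Task

Push the bare aluminium press plate along its lane on the bamboo drying stand until about a third of its length overhangs the stand's front edge, then grip the overhanging part, lift the plate off and lay it gently, without dropping it, flat on the raised bed of the aluminium pressing frame, between the two end cheeks and lengthwise along the bed. Do not let it fall to the counter, and leave the black plate where it lies in the other lane.

Things in the scene. Friction and masses are not known exactly. Their poses are not given: they have to be found in the camera images.
- press_plate: The bare aluminium flat plate, 120 (x) x 60 (y) x 6 mm, about 120 g, lying loose and flat in one lane of the stand (either lane). Origin: centre of its underside; x along its length, parallel to the lane, z up. The rails stand 3 mm above its top, so its sides can be gripped only where it overhangs.
- black_plate: A black plastic plate of the same size lying in the stand's other lane. Origin: centre of its underside. To be left alone.
- stand: Fixed bamboo drying stand, 180 (x) x 156 (y) x 54 mm. Origin: centre of its footprint at counter level; z up; its -x end is the front edge, facing roughly towards the robot, 90 mm from the origin. Two lanes run along x, centred at y = +37 and -37 mm, each 66 mm wide, open at both ends, floor 45 mm above the counter; the rails at their sides are 8 mm wide and 9 mm higher than the floor. Nothing is under an overhanging plate but the counter.
- frame: Fixed aluminium pressing frame. Origin: centre of its footprint at counter level; x along its length, -x roughly towards the robot, z up. A base 200 (x) x 110 (y) x 8 mm carries a raised bed, 40 mm wide (y), flat top 36 mm above the counter (fingers can go down on both sides of it), and at either end an upright cheek 80 mm wide (y), top 60 mm above the counter, inner faces at x = +77 and -77 mm. The plate, wider than the bed, lies centred on it.
There are look-alikes about, which are no part of the job. What is meant by the press_plate is not blue or red, and is the larger of those in its own colour.

How it is judged:
By the outcome, as a careful person would: the job done as asked, in the order asked, and still so for the second after the job is handed in, with the robot touching nothing.
It also fails if it takes over 54 s, if anything falls off the work surface, if the arm or the gripper's body presses on something with over 40 N, if the wrist force passes 120 N, or if a joint passes its speed limit or range.

## Robot

A 6-joint arm with a two-finger parallel gripper is mounted at the origin on the work surface. World frame = base frame: x ahead of the robot, y to its left, z up, the work surface at z = 0. Lengths are in m, angles in degrees, forces in N, time in s.
With the tool pointing down it reaches from about 0.4 to 0.825 m from the base axis. Payload 7 kg.
Tool frame: the origin (TCP) lies between the finger pads; the fingertips stand 17 mm ahead of it and the grasp point (between the pads) lies 2 mm behind it; x points along the fingers, y is the direction in which the jaws open and shut, and the axes are right-handed (so a half turn about x gives the same grasp; the last joint's range is limited). The gripper opens to 88 mm and grips with 3 to 60 N. Pads are 19 mm wide; open, the fingers measure 130 mm over their backs; the gripper's body (78 mm by 193 mm) begins 47 mm behind the grasp point.
Start: joints at [92.882, 20.546, 0.682, 0, -70.136, -16.507], TCP at [0.159, 0.656, 0.244] pointing down, gripper open.
Joint ranges: [-176.03, 176.03], [-82.01, 121.73], [-58.28, 71.71], [-173.87, 95.51], [-174.79, -0.11], [-173.66, 173.66]. Speed limits (degrees/s): [136.94, 136.94, 172.46, 180, 180, 180].

## Interface

Orientations are given as [roll, pitch, yaw] about the fixed x, y, z axes, in that order (R = Rz(yaw) Ry(pitch) Rx(roll)).
In Python, from plant import r gives the robot as it stands.
- The arm moves only by the shell command python3 -m jog 'ROWS' [FORCE]. ROWS is a JSON object of lists of equal length, an entry for each row: "fingers": the opening, from 0 (shut) to 1 (fully open); "dp": the shift along the tool's x, y, z in mm, a list of three; "twist": the turn about the tool's x in degrees. In form: {"fingers": [fingers, ...], "dp": [[dx, dy, dz], ...], "twist": [twist, ...]}. A call has exactly 5 rows; each row is the pose to reach, as a shift and turn from the pose measured when the call began, along the tool's axes at that moment; what a row does not reach only later rows make up. A row lasts 1/10 s, in which the tool goes at most 50 mm and 8.59 degrees, less where a joint would pass 70% of its speed; a pose out of reach is approached as far as the arm can. A call with a gripper value outside its range is refused whole. The fingers move at their own pace and stop on an object; FORCE is the grip in N (left out, the last holds). Time passes only in rows, so rows that repeat a pose let the fingers close, or fill a call up. It gives the time, the measured TCP pose, the force and the opening at its end, in the units of the state.
- r.get_state(): the state, without advancing time (a new reading comes with each control period).
- r.capture(name): name is "side" or "top" or "wrist"; returns a dict with "frame" (400x640x3 uint8, red, green, blue), "intrinsics" (3x3 intrinsics, pixels), "D" ([k1, k2, p1, p2, k3] as OpenCV has them; the pictures are not rectified), "pose" (4x4, takes a point from camera to world coordinates). Camera axes: x right, y down, z forward; pixel columns grow to the right and rows downward; lengths in m; the calibration is good to about 2 mm. A picture is of the moment at which its call begins. There is no depth.
- r.close_job(): hands the job in, once; it reports no verdict.
The state is a dict: "time_s": time; "joints": joint angles; "qd": joint speeds; "joint_torque": joint torques, N m; "tcp_pos": TCP position; "eef_rot": TCP orientation; "contact_force": force on the tool from outside, world axes, zero at the start; "moment": the same for the moment, N m; "gripper_width": finger opening in m.
Only numpy, scipy, OpenCV 4.12 (cv2) and the standard library are available. Lean on these libraries where they do the work, as an engineer would, in place of code of your own. Each camera call takes 0.05 s, during which the arm holds its last target. There are 200 camera calls.

## Working session

There is one attempt and no reset: what is moved stays moved. The work goes in short steps, Python scripts to look and compute and a shell command to move; the robot and the scene stay as the last step left them, time stands still between calls to the robot, and variables do not carry over. Pictures are saved under pics/ and viewed, on a budget of 10 in all, crops included, one or two more only if the job needs it, and the job is handed in when it is done.

```bash
mkdir -p pics; ls; python3 - <<'E'
from plant import r
import cv2,pickle
s=r.get_state();print(s)
d={}
for n in("top","side"):
    c=r.capture(n);d[n]=c;cv2.imwrite(f"pics/{n}0.png",c["frame"][:,:,::-1])
    print(n,c["intrinsics"],c["D"],c["pose"])
pickle.dump(d,open("c0.pkl","wb"))
E
```

```text
pics
{'time_s': 0.0, 'joints': array([ 9.28829735e+01,  2.05909535e+01,  6.33138720e-01, -1.86411896e-02,
       -7.01338558e+01, -1.65091891e+01]), 'qd': array([ 0.06935108,  0.02723183, -0.04464256,  0.04450466,  0.0472751 ,
       -0.02125697]), 'joint_torque': array([ 7.39320203e-04, -5.82710016e+01,  2.93051237e+01,  6.99691191e+00,
        6.98405929e-03, -1.50035248e-04]), 'tcp_pos': array([0.15891846, 0.6555609 , 0.24262791]), 'eef_rot': array([ 95.68844379,  89.90666896, -97.94412057]), 'contact_force': array([ 0.16355224,  0.7089078 , -0.652505  ]), 'moment': array([-0.0445406 , -0.00586038, -0.00208724]), 'gripper_width': 0.08761215996231675}
top [[454.14716277   0.         316.00869753]
 [  0.         454.14716277 197.05124866]
 [  0.           0.           1.        ]] [0.0323557 0.        0.        0.        0.       ] [[-4.01813014e-03 -9.95299754e-01  9.67587424e-02  3.76171074e-01]
 [-9.99991064e-01  4.12641000e-03  9.18993159e-04 -6.74686861e-02]
 [-1.31393991e-03 -9.67541852e-02 -9.95307441e-01  1.08183623e+00]
 [ 0.00000000e+00  0.00000000e+00  0.00000000e+00  1.00000000e+00]]
side [[387.63275033   0.         325.03120242]
 [  0.         387.63275033 197.46291577]
 [  0.           0.           1.        ]] [-0.04997869  0.          0.          0.          0.        ] [[ 0.69556414 -0.50642677  0.50962972  0.01871452]
 [-0.71814055 -0.46878197  0.51431277 -0.51158517]
 [-0.02155653 -0.72372328 -0.68975353  0.68533355]
 [ 0.          0.          0.          1.        ]]
```

View pics/top0.png

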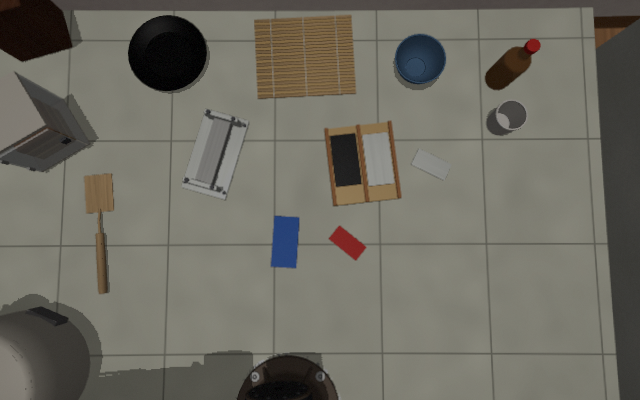

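View pics/side0.png

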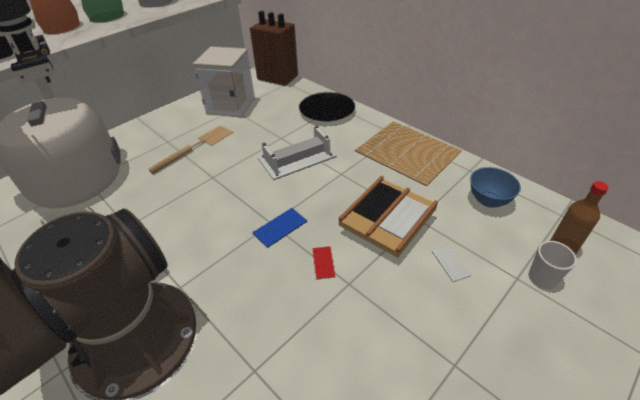

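The top view shows the stand at about (362,163), with the black plate in its left lane at (345,160) and an aluminium plate in the right lane at (378,160). The frame is at (216,154). There are four candidates:
- Aluminium plate in the lane (378,160)
- Small aluminium plate on the counter (430,164)
- Blue plate (285,242)
- Red plate (347,242)

The lane plate fits, being the larger aluminium one and lying in a lane. I'll confirm it in one enlarged crop.

```bash
python3 - <<'E'
import pickle,cv2,numpy as np
f=pickle.load(open("c0.pkl","rb"))["top"]["frame"][:,:,::-1]
a=cv2.resize(f[110:215,310:460],None,fx=5,fy=5,interpolation=cv2.INTER_CUBIC)
cv2.imwrite("pics/cropA.png",a)
b=cv2.resize(f[100:210,170:260],None,fx=5,fy=5,interpolation=cv2.INTER_CUBIC)
cv2.imwrite("pics/cropB.png",b)
E
```

```text
(no output)
```

View pics/cropA.png

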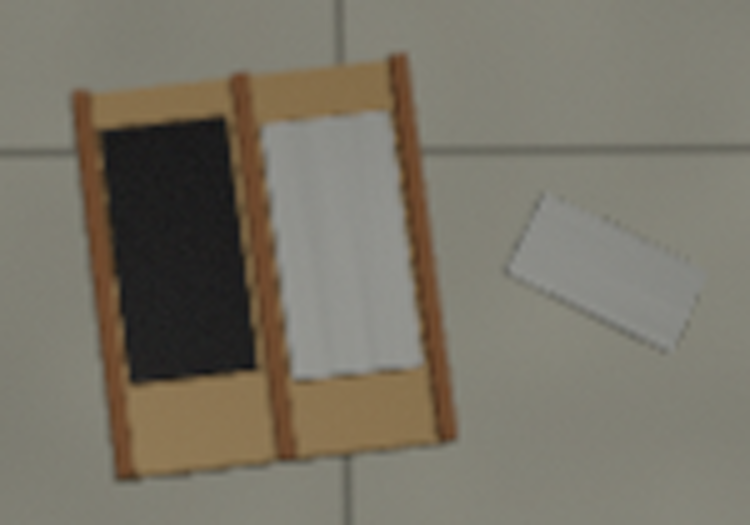

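View pics/cropB.png

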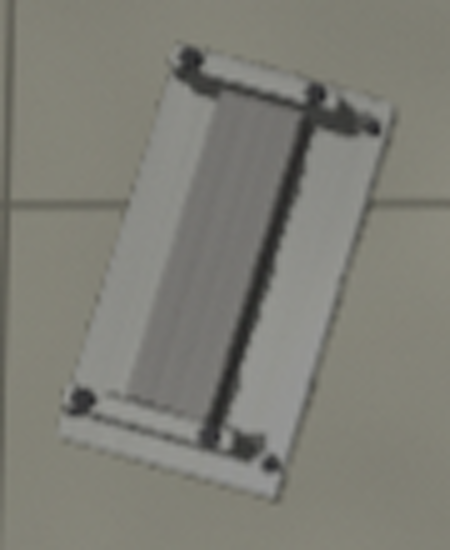

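The crop confirms it: the lane plate at (343,245) is bare aluminium and clearly larger than the loose one at (605,272). It is the press_plate. Next I'll compute poses from the crop corners.

```bash
cat > h.py <<'E'
import cv2,numpy as np
from scipy.optimize import least_squares
def ray(c,uv,z):
    p=cv2.undistortPoints(np.array(uv,float).reshape(-1,1,2),c["intrinsics"],np.array(c["D"])).reshape(-1,2)
    d=np.c_[p,np.ones(len(p))]@c["pose"][:3,:3].T; o=c["pose"][:3,3]
    return (o+d*((z-o[2])/d[:,2])[:,None])[:,:2]
def rect(P,model):
    f=lambda v:(np.array(model)@np.array([[np.cos(v[2]),np.sin(v[2])],[-np.sin(v[2]),np.cos(v[2])]])+v[:2]-P).ravel()
    s=least_squares(f,[*P.mean(0),0]); return s.x[:2]*1000,np.degrees(s.x[2]),np.abs(s.fun).max()*1000
def R(a,b):return [[a,b],[a,-b],[-a,-b],[-a,b]]  # back-left, back-right, front-right, front-left
E
python3 - <<'E'
import pickle,numpy as np
from h import *
c=pickle.load(open("c0.pkl","rb"))["top"]
u=lambda L,o:(np.array(L)+.5)/5-.5+o
S=ray(c,u([(73,93),(408,55),(456,440),(117,478)],[310,110]),.054)
P=ray(c,u([(261,126),(390,112),(424,367),(293,380)],[310,110]),.051)
F=ray(c,u([(176,44),(396,108),(280,500),(60,432)],[170,100]),.008)
B=ray(c,u([(222,92),(308,110),(212,425),(128,397)],[170,100]),.036)
print("stand",rect(S,R(.09,.078)));print("plate",rect(P,R(.06,.03)));print("frame",rect(F,R(.1,.055)));print("bed",rect(B,R(.077,.02)), B)
E
```

```text
stand (array([ 554.87641254, -172.69731275]), np.float64(6.08338004340946), np.float64(0.7630944799400519))
plate (array([ 564.25396177, -209.20974672]), np.float64(6.225197803470304), np.float64(0.8211981614649755))
frame (array([586.34830347, 174.18140809]), np.float64(-15.838181792768603), np.float64(3.107759866652904))
bed (array([587.7026534 , 172.95768915]), np.float64(-15.882310231924368), np.float64(1.928923164310703)) [[0.66532386 0.17226617]
 [0.65662113 0.1318671 ]
 [0.5078214  0.17432679]
 [0.52104423 0.21337069]]
```

The stand, plate and frame fits are consistent: the plate is at s≈+5.5 mm in the right lane. Next I'll set up a planning helper. The start is near the grey cooker, so I go up first.

```bash
cat >> h.py <<'E'
from scipy.spatial.transform import Rotation as Ro
SO,SY=np.array([554.9,-172.7]),6.1
FO,FY=np.array([587.2,173.4]),-15.85
def loc(o,yaw,x,y):
    a=np.radians(yaw);return o+np.array([np.cos(a)*x-np.sin(a)*y,np.sin(a)*x+np.cos(a)*y])
def plan(xy,z,jaw):
    from plant import r
    s=r.get_state();M=Ro.from_euler('xyz',s["eef_rot"],degrees=True).as_matrix();p=s["tcp_pos"]*1000
    y=np.degrees(np.arctan2(M[1,1],M[0,1]))
    d=M.T@(np.array([*xy,z])-p)
    e=(jaw-y+90)%180-90
    print("t",round(s["time_s"],2),"tcp",p.round(1),"jaw",y.round(1),"tilt",np.degrees(np.arccos(-M[2,0])).round(2),"j1,j6",s["joints"][[0,5]].round(1),"F",s["contact_force"].round(1),"w",round(s["gripper_width"]*1000,1))
    print("-> dp",d.round(1),"twist",(-e).round(1))
E
python3 - <<'E'
from h import *
print(loc(SO,SY,88,-37))
plan(loc(SO,SY,88,-37),160,96.1)
E
python3 -m jog '{"fingers":[0,0,0,0,0],"dp":[[-40,0,0],[-80,0,0],[-120,0,0],[-160,0,0],[-160,0,0]],"twist":[0,0,0,0,0]}' 20
python3 - <<'E'
from h import *
plan(loc(SO,SY,88,-37),160,96.1)
E
```

```text
[ 646.33350972 -200.13926566]
t 0.1 tcp [158.9 655.6 242.7] jaw -103.6 tilt 0.08 j1,j6 [ 92.9 -16.5] F [ 0.6 -0.1 -1. ] w 87.6
-> dp [  83.8  716.7 -675.4] twist -19.7
time_s: 0.6
tcp_pos: [0.1597, 0.6572, 0.4093]
eef_rot: [-87.7, 89.5, 78.7]
contact_force: [0.8, 1.3, 1.0]
gripper_width: 0.053
t 0.6 tcp [159.7 657.2 409.3] jaw -103.6 tilt 0.45 j1,j6 [ 92.9 -16.5] F [0.8 1.3 1. ] w 53.0
-> dp [ 243.4  720.4 -675. ] twist -19.7
```

```bash
python3 -m jog '{"fingers":[0,0,0,0,0],"dp":[[0,36,-34],[0,72,-68],[0,108,-101],[0,144,-135],[0,180,-169]],"twist":[0,0,0,0,0]}' && python3 -m jog '{"fingers":[0,0,0,0,0],"dp":[[0,36,-34],[0,72,-68],[0,108,-101],[0,144,-135],[0,180,-169]],"twist":[0,0,0,0,0]}' && python3 -m jog '{"fingers":[0,0,0,0,0],"dp":[[0,36,-34],[0,72,-68],[0,108,-101],[0,144,-135],[0,180,-169]],"twist":[0,0,0,0,0]}'
python3 - <<'E'
from h import *
plan(loc(SO,SY,88,-37),160,96.1)
E
```

```text
time_s: 1.1
tcp_pos: [0.282, 0.4404, 0.4074]
eef_rot: [-86.4, 89.6, 80.0]
contact_force: [1.8, -0.2, -0.1]
gripper_width: 0.0129
time_s: 1.6
tcp_pos: [0.4042, 0.2237, 0.4058]
eef_rot: [-87.4, 89.5, 79.1]
contact_force: [0.9, 0.4, 0.2]
gripper_width: 0.0005
time_s: 2.1
tcp_pos: [0.5266, 0.007, 0.404]
eef_rot: [-86.8, 89.5, 79.6]
contact_force: [0.9, 2.2, -0.0]
gripper_width: 0.0007
t 2.1 tcp [526.6   7.  404. ] jaw -103.6 tilt 0.48 j1,j6 [21.8 54.6] F [ 0.9  2.2 -0. ] w 0.7
-> dp [ 242.5  175.3 -165.1] twist -19.7
```

```bash
python3 -m jog '{"fingers":[0,0,0,0,0],"dp":[[0,35,-33],[10,70,-66],[20,105,-99],[40,140,-132],[60,175,-165]],"twist":[-4,-8,-12,-16,-20]}'
python3 -m jog '{"fingers":[0,0,0,0,0],"dp":[[40,0,0],[80,0,0],[120,0,0],[160,0,0],[180,0,0]],"twist":[0,0,0,0,0]}'
python3 - <<'E'
from h import *
import cv2
from plant import r
plan(loc(SO,SY,88,-37),64.5,96.1)
c=r.capture("top");f=c["frame"][:,:,::-1]
cv2.imwrite("pics/t1.png",cv2.resize(f[70:230,280:440],None,fx=3.75,fy=3.75,interpolation=2))
E
```

```text
time_s: 2.6
tcp_pos: [0.6448, -0.1999, 0.343]
eef_rot: [-106.9, 89.5, 79.7]
contact_force: [1.1, 1.5, 0.8]
gripper_width: 0.0003
time_s: 3.1
tcp_pos: [0.6427, -0.1981, 0.1582]
eef_rot: [-72.3, 89.4, 114.2]
contact_force: [0.0, -0.5, -0.7]
gripper_width: 0.0005
t 3.1 tcp [ 642.7 -198.1  158.2] jaw -83.5 tilt 0.6 j1,j6 [-0.9 97.7] F [ 0.  -0.5 -0.7] w 0.5
-> dp [93.6  3.4 -3.7] twist 0.4
```

```bash
python3 -m jog '{"fingers":[0,0,0,0,0],"dp":[[30,3,-4],[60,3,-4],[80,3,-4],[93,3,-4],[93,3,-4]],"twist":[0,0,0,0,0]}'
python3 - <<'E'
from h import *
import cv2
from plant import r
plan(loc(SO,SY,0,-37),64.5,96.1)
c=r.capture("wrist");f=c["frame"][:,:,::-1]
cv2.imwrite("pics/w1.png",f)
E
```

```text
time_s: 3.65
tcp_pos: [0.6455, -0.1993, 0.0633]
eef_rot: [-58.0, 89.3, 128.5]
contact_force: [0.8, -0.3, 0.3]
gripper_width: 0.0002
t 3.65 tcp [ 645.5 -199.3   63.3] jaw -83.4 tilt 0.72 j1,j6 [-1. 98.] F [ 0.8 -0.3  0.3] w 0.2
-> dp [-0.6  0.2 87.3] twist 0.5
```

View pics/w1.png

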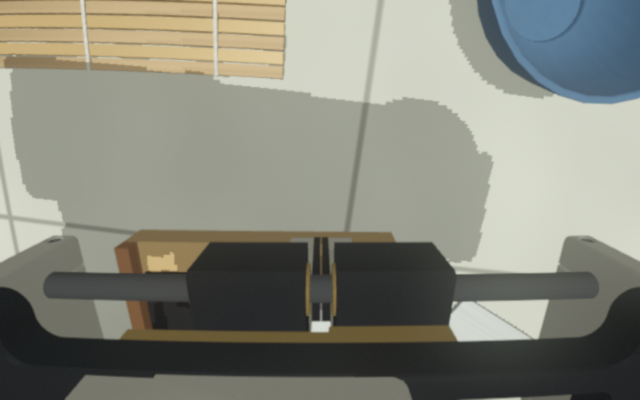

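The fingertips are in the lane behind the plate with no contact force, and the wrist view is mostly blocked by the fingers. Now I'll push slowly.

```bash
python3 -m jog '{"fingers":[0,0,0,0,0],"dp":[[-1,0,6],[-1,0,12],[-1,0,18],[-1,0,24],[-1,0,30]],"twist":[0,0,0,0,0]}'
python3 -m jog '{"fingers":[0,0,0,0,0],"dp":[[0,0,7],[0,0,14],[0,0,21],[0,0,28],[0,0,35]],"twist":[0,0,0,0,0]}'
python3 - <<'E'
from h import *
import cv2
from plant import r
plan(loc(SO,SY,0,-37),64.5,96.1)
c=r.capture("side");f=c["frame"][:,:,::-1]
cv2.imwrite("pics/s1.png",cv2.resize(f[150:290,300:480],None,fx=4,fy=4,interpolation=2))
E
```

```text
time_s: 4.2
tcp_pos: [0.6161, -0.2029, 0.0653]
eef_rot: [-68.8, 89.4, 117.8]
contact_force: [2.1, 0.8, 0.9]
gripper_width: 0.0006
time_s: 4.7
tcp_pos: [0.5807, -0.207, 0.0654]
eef_rot: [-68.0, 89.4, 118.5]
contact_force: [0.9, 0.1, 0.4]
gripper_width: 0.0005
t 4.7 tcp [ 580.7 -207.    65.4] jaw -83.5 tilt 0.63 j1,j6 [-1.8 98.9] F [0.9 0.1 0.4] w 0.5
-> dp [ 1.  0. 22.] twist 0.4
```

View pics/s1.png

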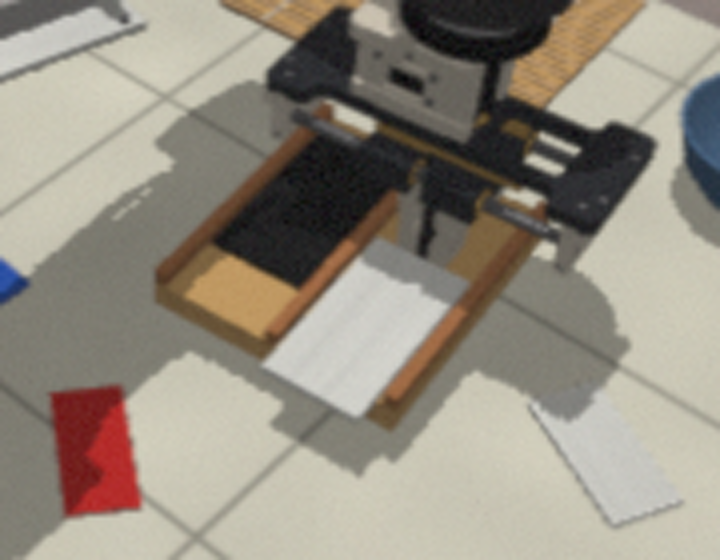

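The plate is moving straight, with its front corners at (263,365) and (360,418) in the crop, so it now overhangs slightly. I'll measure it and work out the remaining push.

```bash
python3 - <<'E'
from h import *
import pickle
c=pickle.load(open("c0.pkl","rb"))["side"]
u=(np.array([(375,235),(468,282),(360,418),(263,365)])+.5)/4-.5+[300,150]
P=ray(c,u,.051);print(rect(P,R(.06,.03)));
a=np.radians(SY);Rm=np.array([[np.cos(a),np.sin(a)],[-np.sin(a),np.cos(a)]])
print((P*1000-SO)@Rm.T)
print(Rm@(np.array([580.7,-207])-SO))
# side-camera check of stand corners at z=.054 (front left, front right rail tops)
v=(np.array([(160,275),(392,397)])+.5)/4-.5+[300,150]
print((ray(c,v,.054)*1000-SO)@Rm.T)
E
```

```text
(array([ 511.88505482, -216.38451118]), np.float64(6.804798220698995), np.float64(1.5677785024126312))
[[  12.29861543   -7.70419622]
 [  11.38027661  -68.06989818]
 [-106.47147911  -69.55601836]
 [-106.8613576   -10.13478259]]
[ 22.00906131 -36.84740452]
[[-89.17549148  70.73538634]
 [-87.019726   -76.65254028]]
```

```bash
python3 -m jog '{"fingers":[0,0,0,0,0],"dp":[[0,0,6],[0,0,12],[0,0,18],[0,0,22],[0,0,22]],"twist":[0,0,0,0,0]}'
python3 -m jog '{"fingers":[0,0,0,0,0],"dp":[[0,0,-4],[0,0,-10],[-40,0,-12],[-80,0,-12],[-120,0,-12]],"twist":[0,0,0,0,0]}'
python3 - <<'E'
from h import *
plan(loc(SO,SY,-111,-37),200,96.1)
E
```

```text
time_s: 5.25
tcp_pos: [0.5568, -0.2095, 0.0654]
eef_rot: [-61.9, 89.3, 124.6]
contact_force: [0.5, -0.6, 0.5]
gripper_width: 0.0005
time_s: 5.75
tcp_pos: [0.5699, -0.2093, 0.1863]
eef_rot: [-57.7, 89.3, 128.8]
contact_force: [0.4, -0.2, -0.8]
gripper_width: 0.0004
t 5.75 tcp [ 569.9 -209.3  186.3] jaw -83.5 tilt 0.74 j1,j6 [-2.1 98.9] F [ 0.4 -0.2 -0.8] w 0.4
-> dp [-12.8  -2.1 122.1] twist 0.4
```

```bash
python3 - <<'E'
import cv2
from plant import r
f=r.capture("side")["frame"][:,:,::-1]
cv2.imwrite("pics/s2.png",cv2.resize(f[180:280,320:460],None,fx=5,fy=5,interpolation=2))
E
```

```text
(no output)
```

View pics/s2.png

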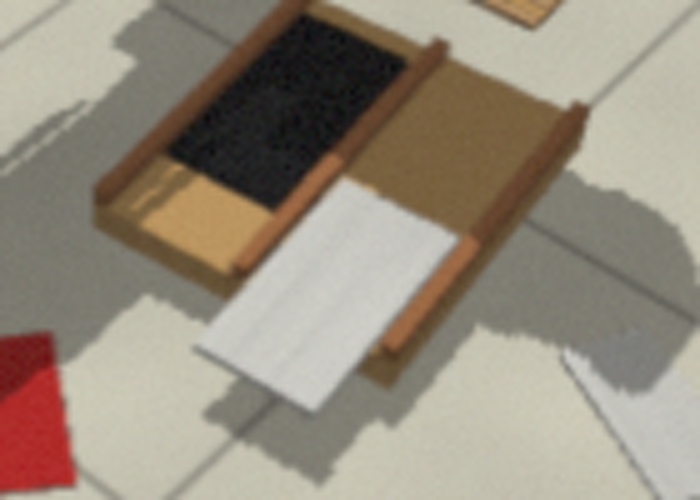

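The plate now overhangs with its front corners at (196,349) and (313,411) and its back corners at (342,180) and (457,237). The black plate hasn't moved.

```bash
python3 - <<'E'
from h import *
import pickle
c=pickle.load(open("c0.pkl","rb"))["side"]
P=ray(c,(np.array([(342,180),(457,237),(313,411),(196,349)])+.5)/5-.5+[320,180],.051);print(rect(P,R(.06,.03)));
a=np.radians(SY);Rm=np.array([[np.cos(a),np.sin(a)],[-np.sin(a),np.cos(a)]])
Q=(P*1000-SO)@Rm.T;print(Q,Q.mean(0))
plan(loc(SO,SY,-112,-37),120,96.1)
E
python3 -m jog '{"fingers":[1,1,1,1,1],"dp":[[0,0,30],[0,0,60],[0,0,90],[0,-1,115],[0,-2,123]],"twist":[0,0,0,0,0]}' 50
python3 -m jog '{"fingers":[1,1,1,1,1],"dp":[[20,0,0],[40,0,0],[60,0,0],[70,0,0],[70,0,0]],"twist":[0,0,0,0,0]}'
python3 - <<'E'
from h import *
plan(loc(SO,SY,-112,-37),46,96.1)
E
```

```text
(array([ 485.66103931, -219.73404417]), np.float64(6.709881817232873), np.float64(2.4268941320621518))
[[ -14.73784121   -9.79535058]
 [ -14.25484648  -68.08091585]
 [-132.18912436  -67.7488302 ]
 [-134.19800738  -12.01538708]] [-73.84495486 -39.41012093]
t 5.8 tcp [ 573.2 -210.4  194.2] jaw -83.4 tilt 0.43 j1,j6 [-2.1 98.9] F [ 3.  -0.1  7.1] w 0.6
-> dp [ 73.9  -3.1 126.4] twist 0.5
time_s: 6.3
tcp_pos: [0.449, -0.2226, 0.1939]
eef_rot: [-108.8, 89.6, 77.8]
contact_force: [0.2, 0.5, -0.8]
gripper_width: 0.0347
time_s: 6.8
tcp_pos: [0.4489, -0.2219, 0.1226]
eef_rot: [-88.0, 89.5, 98.6]
contact_force: [-0.1, 0.2, 0.1]
gripper_width: 0.0753
t 6.8 tcp [ 448.9 -221.9  122.6] jaw -83.4 tilt 0.45 j1,j6 [ -4.1 101.1] F [-0.1  0.2  0.1] w 75.3
-> dp [76.6 -0.1  1.3] twist 0.5
```

```bash
python3 -m jog '{"fingers":[1,1,1,1,1],"dp":[[0,0,1],[20,0,1],[45,0,1],[65,0,1],[76,0,1]],"twist":[0,0,0,0,0]}'
python3 -m jog '{"fingers":[1,0.5,0.3,0.3,0.3],"dp":[[0,0,0],[0,0,0],[0,0,0],[0,0,0],[0,0,0]],"twist":[0,0,0,0,0]}' 50
python3 -m jog '{"fingers":[0.3,0.3,0.3,0.3,0.3],"dp":[[0,0,0],[0,0,0],[0,0,0],[0,0,0],[0,0,0]],"twist":[0,0,0,0,0]}'
python3 - <<'E'
from h import *
plan(loc(SO,SY,-112,-37),46,96.1)
import cv2
from plant import r
f=r.capture("side")["frame"][:,:,::-1]
cv2.imwrite("pics/s3.png",cv2.resize(f[150:290,290:480],None,fx=4,fy=4,interpolation=2))
E
```

```text
time_s: 7.3
tcp_pos: [0.4479, -0.2214, 0.0461]
eef_rot: [-86.1, 89.5, 100.5]
contact_force: [-0.4, -0.1, 0.7]
gripper_width: 0.0874
time_s: 7.8
tcp_pos: [0.4483, -0.2215, 0.0468]
eef_rot: [-95.9, 89.6, 90.7]
contact_force: [-0.7, -1.2, -0.5]
gripper_width: 0.0613
time_s: 8.3
tcp_pos: [0.4484, -0.2215, 0.0468]
eef_rot: [-96.2, 89.6, 90.4]
contact_force: [0.0, 0.1, 0.1]
gripper_width: 0.0592
t 8.3 tcp [ 448.4 -221.5   46.8] jaw -83.4 tilt 0.44 j1,j6 [ -4.1 101.2] F [0.  0.1 0.1] w 59.2
-> dp [ 0.8 -0.2  0.9] twist 0.5
```

View pics/s3.png

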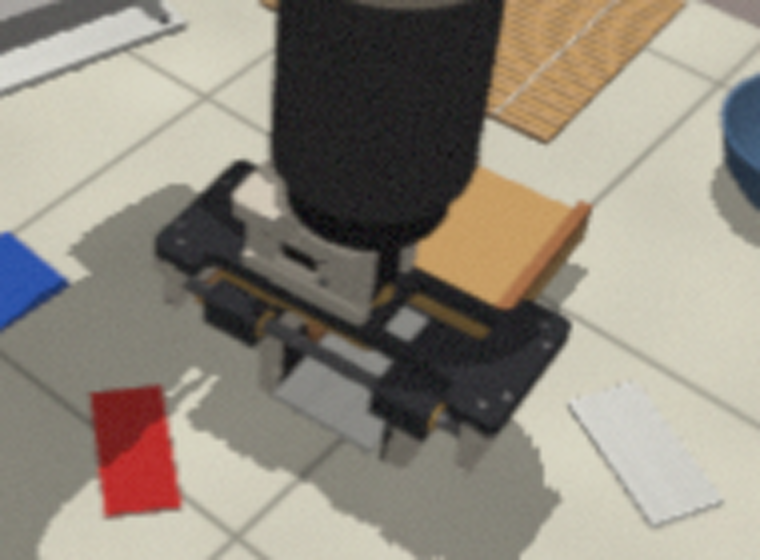

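The fingers stopped at 59 mm on the plate's sides, with the plate between them at (330,390). Now I'll lift and carry it.

```bash
python3 -m jog '{"fingers":[0.3,0.3,0.3,0.3,0.3],"dp":[[-4,0,0],[-12,0,0],[-24,0,0],[-40,0,0],[-60,0,0]],"twist":[0,0,0,0,0]}' 60
python3 -m jog '{"fingers":[0.3,0.3,0.3,0.3,0.3],"dp":[[-15,0,0],[-30,0,0],[-45,0,0],[-55,0,0],[-60,0,0]],"twist":[0,0,0,0,0]}'
python3 - <<'E'
from h import *
plan(loc(FO,FY,-41,0),150,74.15)
E
```

```text
time_s: 8.85
tcp_pos: [0.4481, -0.2219, 0.1079]
eef_rot: [-91.8, 89.6, 94.8]
contact_force: [1.1, 0.5, -1.3]
gripper_width: 0.059
time_s: 9.35
tcp_pos: [0.4485, -0.2225, 0.1695]
eef_rot: [-108.1, 89.6, 78.4]
contact_force: [-0.4, 0.0, -1.2]
gripper_width: 0.0586
t 9.35 tcp [ 448.5 -222.5  169.5] jaw -83.4 tilt 0.44 j1,j6 [ -4.2 101.1] F [-0.4  0.  -1.2] w 58.6
-> dp [  22.7 -392.9 -145.2] twist 22.4
```

```bash
python3 -m jog '{"fingers":[0.3,0.3,0.3,0.3,0.3],"dp":[[0,-15,-6],[0,-40,-15],[0,-70,-26],[0,-100,-37],[0,-130,-48]],"twist":[0,0,0,0,0]}'
python3 -m jog '{"fingers":[0.3,0.3,0.3,0.3,0.3],"dp":[[0,-30,-11],[0,-60,-22],[0,-90,-33],[0,-115,-42],[0,-130,-48]],"twist":[2,6,11,17,22]}'
python3 - <<'E'
from h import *
plan(loc(FO,FY,-41,0),150,74.15)
E
```

```text
time_s: 9.85
tcp_pos: [0.4811, -0.0867, 0.1704]
eef_rot: [-104.0, 89.6, 82.5]
contact_force: [1.0, -0.1, -1.7]
gripper_width: 0.059
time_s: 10.35
tcp_pos: [0.514, 0.0497, 0.1712]
eef_rot: [-77.9, 89.6, 86.5]
contact_force: [0.8, 1.0, -1.2]
gripper_width: 0.0586
t 10.35 tcp [514.   49.7 171.2] jaw -105.6 tilt 0.42 j1,j6 [27.  47.6] F [ 0.8  1.  -1.2] w 58.6
-> dp [  22.2 -138.9    3.8] twist 0.2
```

```bash
python3 -m jog '{"fingers":[0.3,0.3,0.3,0.3,0.3],"dp":[[0,-25,1],[0,-60,2],[5,-95,3],[10,-125,4],[20,-139,4]],"twist":[0,0,0,0,0]}'
python3 - <<'E'
from h import *
plan(loc(FO,FY,-41,0),105,74.15)
import cv2,pickle
from plant import r
t=r.capture("top");s=r.capture("side");w=r.capture("wrist")
pickle.dump(dict(top=t,side=s,wrist=w),open("c1.pkl","wb"))
a=cv2.resize(t["frame"][70:220,160:260],(400,600),interpolation=2)
b=cv2.resize(s["frame"][80:230,220:320],(400,600),interpolation=2)
cv2.imwrite("pics/h1.png",np.hstack([a,b])[:,:,::-1])
E
```

```text
time_s: 10.85
tcp_pos: [0.5483, 0.1872, 0.1522]
eef_rot: [-84.4, 89.5, 80.1]
contact_force: [-0.4, -0.1, -0.4]
gripper_width: 0.0587
t 10.85 tcp [548.3 187.2 152.2] jaw -105.5 tilt 0.46 j1,j6 [38.  36.7] F [-0.4 -0.1 -0.4] w 58.7
-> dp [47.2  3.  -0.2] twist 0.3
```

View pics/h1.png

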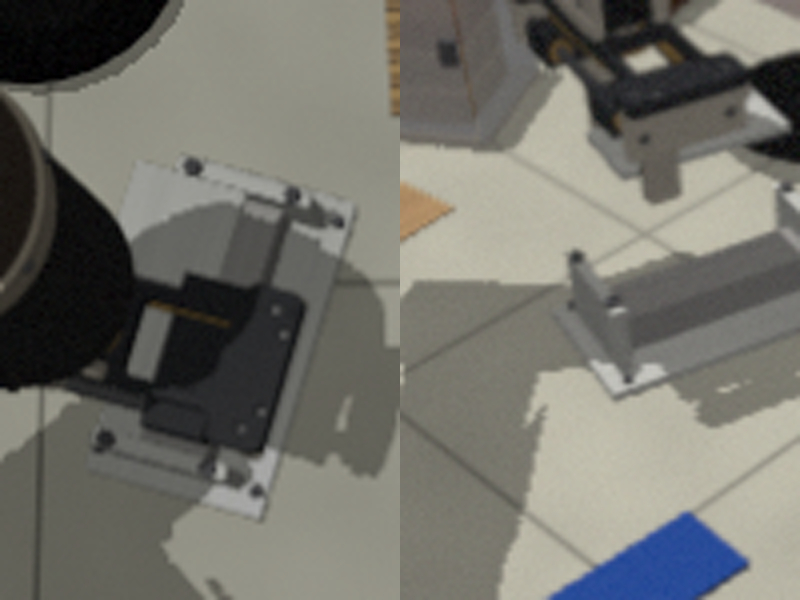

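In the side view (right panel) the held plate's front-right corner is at about (628,173), its front-left at (590,135) and its back-right at (790,125). In the top view (left panel) its back-left corner is at (138,160). I'll check these against the frame.

```bash
python3 - <<'E'
from h import *
import pickle
d=pickle.load(open("c1.pkl","rb"))
p=np.array([[628-400,173],[590-400,135],[790-400,125]])/4+[220,80]-.4
a=np.radians(FY);Rm=np.array([[np.cos(a),np.sin(a)],[-np.sin(a),np.cos(a)]])
T=np.array([548.3,187.2])
for z in(.150,.156):
  print(z,((ray(d["side"],p,z)*1000-T)@Rm.T).round(1),((ray(d["top"],[[194.2,109.7]],z)*1000-T)@Rm.T).round(1))
# side-view frame check: base corners front-left hidden, front-right (615,395) z 0 .. near cheek top corners (576,257),(614,300) z .06
q=np.array([[176,257],[214,300],[215,393]])/4+[220,80]-.4
print(((ray(d["side"],q[:2],.06)*1000-FO)@Rm.T).round(1),((ray(d["side"],q[2:],.004)*1000-FO)@Rm.T).round(1))
E
```

```text
0.15 [[-14.7 -24.3]
 [-16.8  30.7]
 [100.3 -28.6]] [[99.2 28.7]]
0.156 [[-18.1 -33.2]
 [-20.1  21.2]
 [ 95.6 -37.5]] [[98.  26.7]]
[[-80.1  34.3]
 [-77.9 -24.3]] [[-95.2 -48.6]]
```

The plate centre is about 40 mm ahead of the TCP, as planned. Now I'll descend.

```bash
python3 -m jog '{"fingers":[0.3,0.3,0.3,0.3,0.3],"dp":[[5,3,0],[25,3,0],[45,3,0],[65,3,0],[80,3,0]],"twist":[0,0,0,0,0]}'
python3 - <<'E'
from h import *
plan(loc(FO,FY,-41,0),42,74.15)
E
```

```text
time_s: 11.5
tcp_pos: [0.5451, 0.1805, 0.0697]
eef_rot: [-44.6, 89.6, 119.7]
contact_force: [-0.3, -0.7, -1.1]
gripper_width: 0.059
t 11.5 tcp [545.1 180.5  69.7] jaw -105.7 tilt 0.35 j1,j6 [37.6 37.1] F [-0.3 -0.7 -1.1] w 59.0
-> dp [27.7 -4.6 -1.6] twist 0.2
```

```bash
python3 -m jog '{"fingers":[0.3,0.3,0.3,0.3,0.3],"dp":[[0,-4.5,-1.5],[8,-4.5,-1.5],[16,-4.5,-1.5],[24,-4.5,-1.5],[26,-4.5,-1.5]],"twist":[0,0,0,0,0]}'
python3 - <<'E'
from h import *
plan(loc(FO,FY,-41,0),38,74.15)
E
```

```text
time_s: 12.0
tcp_pos: [0.5472, 0.1842, 0.0429]
eef_rot: [-35.0, 89.6, 129.4]
contact_force: [-0.3, 0.4, -1.1]
gripper_width: 0.0589
t 12.0 tcp [547.2 184.2  42.9] jaw -105.7 tilt 0.36 j1,j6 [37.8 37. ] F [-0.3  0.4 -1.1] w 58.9
-> dp [ 4.9 -0.5 -0.5] twist 0.2
```

```bash
python3 -m jog '{"fingers":[0.3,0.3,0.3,0.3,0.3],"dp":[[1,0,0],[2,0,0],[3,0,0],[3,0,0],[3,0,0]],"twist":[0,0,0,0,0]}'
python3 -m jog '{"fingers":[0.3,0.3,0.3,0.3,0.3],"dp":[[0.5,0,0],[1,0,0],[1,0,0],[1,0,0],[1,0,0]],"twist":[0,0,0,0,0]}'
python3 - <<'E'
from h import *
plan(loc(FO,FY,-41,0),38,74.15)
import cv2
from plant import r
s=r.capture("side")
b=cv2.resize(s["frame"][100:200,230:350],None,fx=5,fy=5,interpolation=2)
cv2.imwrite("pics/h2.png",b[:,:,::-1])
E
```

```text
time_s: 12.5
tcp_pos: [0.5473, 0.1843, 0.0401]
eef_rot: [-37.5, 89.6, 126.8]
contact_force: [-0.8, 0.1, -1.0]
gripper_width: 0.0589
time_s: 13.0
tcp_pos: [0.5472, 0.1843, 0.0391]
eef_rot: [-37.2, 89.6, 127.1]
contact_force: [-0.6, -0.0, -1.1]
gripper_width: 0.0588
t 13.0 tcp [547.2 184.3  39.1] jaw -105.7 tilt 0.36 j1,j6 [37.8 37. ] F [-0.6 -0.  -1.1] w 58.8
-> dp [ 1.1 -0.4 -0.4] twist 0.2
```

View pics/h2.png

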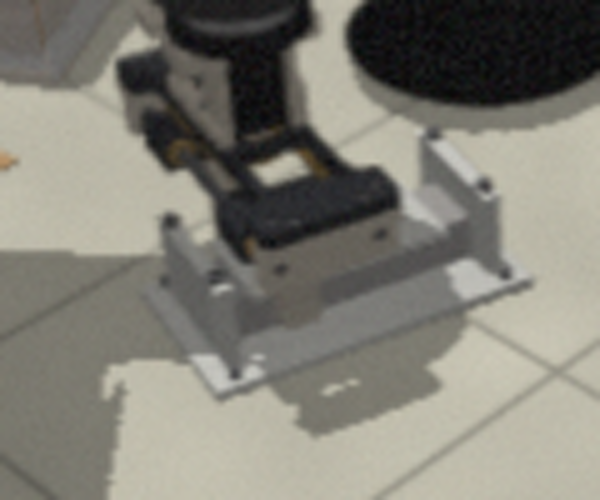

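The held plate sits between the cheeks, at about (170,225) and (490,190), just above the bed and with no contact yet (Fz -1.1 N is only its weight). I'll lower it in small steps until it touches.

```bash
python3 -m jog '{"fingers":[0.3,0.3,0.3,0.3,0.3],"dp":[[0.5,0,0],[1,0,0],[1,0,0],[1,0,0],[1,0,0]],"twist":[0,0,0,0,0]}'
python3 -m jog '{"fingers":[0.3,0.3,0.3,0.3,0.3],"dp":[[0.5,0,0],[0.8,0,0],[0.8,0,0],[0.8,0,0],[0.8,0,0]],"twist":[0,0,0,0,0]}'
```

```text
time_s: 13.55
tcp_pos: [0.5473, 0.1844, 0.0381]
eef_rot: [-38.7, 89.6, 125.6]
contact_force: [-0.6, 0.6, -0.8]
gripper_width: 0.059
time_s: 14.05
tcp_pos: [0.5473, 0.1844, 0.0378]
eef_rot: [-41.0, 89.6, 123.3]
contact_force: [-1.4, -0.9, 5.8]
gripper_width: 0.0591
```

Contact: Fz rose to +5.8 N at z=37.8, which is the expected height. I'll ease the grip so the plate settles, then open.

```bash
python3 -m jog '{"fingers":[0.3,0.3,0.3,0.3,0.3],"dp":[[0,0,0],[0,0,0],[0,0,0],[0,0,0],[0,0,0]],"twist":[0,0,0,0,0]}' 5
python3 -m jog '{"fingers":[0.7,0.75,0.8,0.9,1],"dp":[[0,0,0],[0,0,0],[0,0,0],[0,0,0],[0,0,0]],"twist":[0,0,0,0,0]}'
python3 -m jog '{"fingers":[1,1,1,1,1],"dp":[[0,0,0],[0,0,0],[0,0,0],[0,0,0],[0,0,0]],"twist":[0,0,0,0,0]}'
python3 -m jog '{"fingers":[1,1,1,1,1],"dp":[[-10,0,0],[-30,0,0],[-60,0,0],[-90,0,0],[-130,0,0]],"twist":[0,0,0,0,0]}'
python3 -m jog '{"fingers":[1,1,1,1,1],"dp":[[-20,40,0],[-40,80,0],[-60,120,0],[-80,160,0],[-100,200,0]],"twist":[0,0,0,0,0]}'
python3 - <<'E'
import cv2,pickle,numpy as np
from plant import r
t=r.capture("top");s=r.capture("side");pickle.dump(dict(top=t,side=s),open("c2.pkl","wb"))
a=cv2.resize(t["frame"][100:220,170:250],(400,600),interpolation=2)
b=cv2.resize(s["frame"][110:230,240:320],(400,600),interpolation=2)
cv2.imwrite("pics/e1.png",np.hstack([a,b])[:,:,::-1])
E
```

```text
time_s: 14.55
tcp_pos: [0.5473, 0.1844, 0.0378]
eef_rot: [-41.2, 89.6, 123.1]
contact_force: [-0.4, 0.1, 1.2]
gripper_width: 0.0601
time_s: 15.05
tcp_pos: [0.5473, 0.1844, 0.0377]
eef_rot: [-40.4, 89.6, 123.9]
contact_force: [0.5, -0.6, -0.0]
gripper_width: 0.081
time_s: 15.55
tcp_pos: [0.5473, 0.1844, 0.0378]
eef_rot: [-41.2, 89.6, 123.1]
contact_force: [-0.2, 0.2, 0.2]
gripper_width: 0.0877
time_s: 16.05
tcp_pos: [0.5469, 0.1832, 0.1687]
eef_rot: [-23.4, 89.6, 141.0]
contact_force: [1.1, 0.2, 0.1]
gripper_width: 0.0876
time_s: 16.55
tcp_pos: [0.4925, -0.0112, 0.27]
eef_rot: [-33.6, 89.7, 130.7]
contact_force: [1.3, -0.3, -0.4]
gripper_width: 0.0877
```

View pics/e1.png

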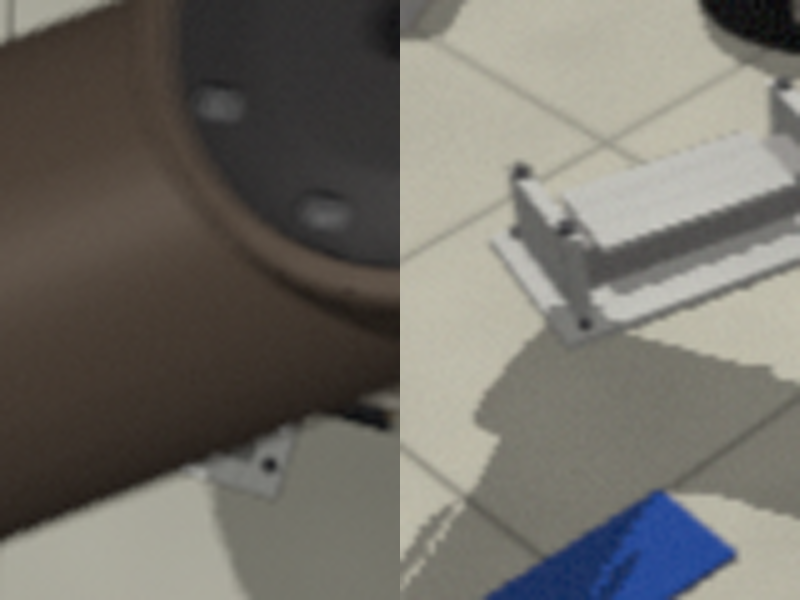

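In the side view the plate lies flat between the cheeks, with its corners at about (567,195), (612,250), (798,185) and (745,135). The arm still blocks the top view, so I'll move it aside for one last check.

```bash
python3 -m jog '{"fingers":[1,1,1,1,1],"dp":[[0,40,0],[0,80,0],[0,120,0],[0,160,0],[0,200,0]],"twist":[0,0,0,0,0]}'
python3 -m jog '{"fingers":[1,1,1,1,1],"dp":[[0,30,0],[0,50,0],[0,50,0],[0,50,0],[0,50,0]],"twist":[0,0,0,0,0]}'
python3 - <<'E'
import cv2
from plant import r
t=r.capture("top")
cv2.imwrite("pics/e2.png",cv2.resize(t["frame"][100:215,170:300],None,fx=5,fy=5,interpolation=2)[:,:,::-1])
E
```

```text
time_s: 17.15
tcp_pos: [0.4381, -0.2064, 0.2718]
eef_rot: [-89.3, 89.7, 74.9]
contact_force: [0.7, -0.6, -0.0]
gripper_width: 0.0879
time_s: 17.65
tcp_pos: [0.4247, -0.2539, 0.2717]
eef_rot: [-91.2, 89.7, 73.1]
contact_force: [1.0, 0.8, 0.2]
gripper_width: 0.0878
```

View pics/e2.png

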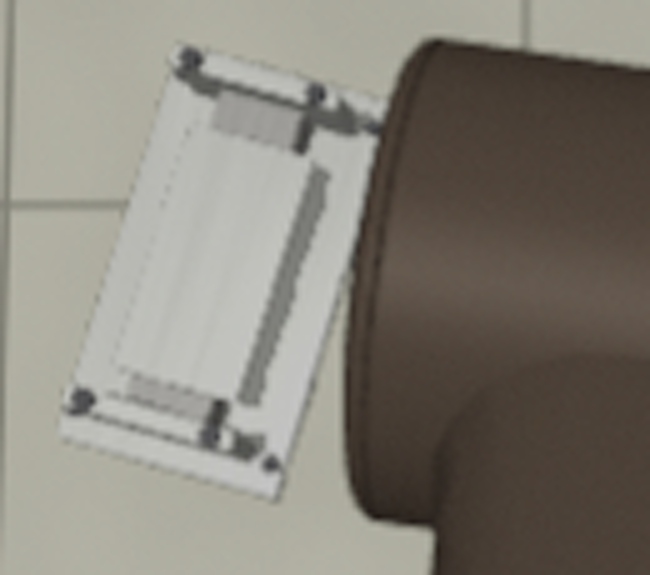

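The plate lies centred and parallel on the bed, with its corners at (197,118), (320,152), (242,400) and (118,367) and a bed strip visible at each end. Handing in.

```bash
python3 - <<'E'
from h import *
import pickle
c=pickle.load(open("c0.pkl","rb"))["top"]
print(rect(ray(c,(np.array([(197,118),(320,152),(242,400),(118,367)])+.5)/5-.5+[170,100],.042),R(.06,.03)),FO,FY)
from plant import r
print(r.get_state()["contact_force"].round(1),r.close_job())
E
```

```text
(array([584.79514884, 170.80490427]), np.float64(-16.232002984352228), np.float64(1.3796872625211343)) [587.2 173.4] -15.85
the job is handed in; nothing more can be done
[-0.3  0.3  0.5] None
```

The press plate is lying flat on the frame's bed, lengthwise between the two end cheeks, and the job is handed in. It took about 18 s of the 54 s allowed.

- **Push and lift:** I pushed the plate along its lane to about 40–44 mm of overhang, a third of its length. I then gripped the overhanging part and lifted it off.
- **Placing:** I lowered it until it touched the bed (about 7 N of contact, at the expected height), eased the grip to 5 N, then opened and backed away.
- **Last checks:** the final top view puts the plate about 2–4 mm from the frame centre I had measured, and within 0.4° of its direction. Calibration is good to about 2 mm. The gripper was clear, with no force on the tool beyond noise.
- **Black plate:** it was undisturbed after the push. I did not look at it again after lifting the press plate.
- **Disagreement:** the side camera read the frame about 5 mm off from the top camera. I relied on the top camera for placing.

I viewed 11 pictures, one over the budget.

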